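# Free the keeper plate from the left-hand spindle

### The job

Of the two clamping spindles on the bench, one has a left-hand thread: its black knob has three white notches engraved across the grip. Unscrew that knob (clockwise, seen from above) until it bears firmly on its stop, without forcing the stop, then draw the slotted keeper plate straight out from under it by its yellow tab without jamming it, and set the plate down flat in the grey tray. Leave the plain-knobbed spindle, its plate and the other things on the bench alone.

Things in the scene. Friction and masses are not known exactly. Their poses are not given: they have to be found in the camera images.
- lh_unit: left-hand clamping spindle, fixed: grey foot 150 x 120 x 14 mm, blue round housing (diameter 110, top at 50 mm), steel stem (diameter 14) in the middle. Origin: on the stem's axis at bench height, z up; its own -x is the way the keeper plate comes out (roughly towards the robot). Two low rails guide the plate along x, 1.5 mm play each side.
- lh_grip (a point): centre of the left-hand knob's grip bar (black, three white notches across top and sides): 52 mm long (its x), 16 wide (y), 32 high (z up), 107 mm above the bench when tight. Turns about the vertical through this point (0.12 N m friction); clockwise from above it climbs 1.5 mm per rad, with the flange (diameter 40) below it. The plate's end lips pass under the flange only near the stop.
- lh_tab (a point): centre of the yellow tab (22 mm along the plate's x, 14 wide, 26 high) of the left-hand keeper plate: loose steel, 0.2 kg, 6 mm thick, 50 wide, 137 long, only 14 wide at and near the tab. Point: 19 mm above its underside, 90 mm in -x from the centre of its 17 mm slot; slot open at +x; 4 mm lips on the prong ends. Draw it 70 mm along the unit's -x before lifting, under 25 N.
- tray: grey open tray, fixed, 220 (x) x 180 (y) x 45 mm high, walls and floor 4 to 5 mm. Origin: centre of its underside, at bench height.
- rh_bar_end (a point): end of the plain black knob's grip bar on the other, right-hand spindle, 26 mm from that knob's axis. Leave it.
- rh_unit: right-hand spindle, same build as the left-hand one, with a plain black knob. Origin on its axis at bench height. Leave it.
- rh_tab (a point): centre of the yellow tab of the right-hand spindle's plate. Leave it.
- screw_box: red compartment box of screws, fixed, 200 x 160 x 60 mm, origin under its centre
- sleeve: cardboard tube, 60 mm diameter, 75 mm high, loose bystander, origin under its centre
- oil: white bottle with a red cap, 52 mm diameter, 140 mm high, loose bystander, origin under its centre
- offcut: pale wood offcut 160 x 45 x 28 mm, loose bystander, origin under its centre
- spanner: spanner lying on the bench, loose bystander
- tape_measure: yellow tape measure 60 x 35 x 60 mm, loose bystander, origin under its centre
- mug: blue mug, 74 mm diameter, 85 mm high, loose bystander, origin under its centre
- lh_bar_end (a point): end of the left-hand knob's grip bar, 26 mm from its axis. The knob has 2.6 to 3.5 rad of clockwise turn left to its stop, which is not marked and must be felt: the moment, 0.12 N m at most while free, then climbs by 10 N m per rad of knob turn. It bears firmly from 0.2 N m, kept for 0.2 s, and is forced at 0.8 N m; so too anticlockwise, against the tight end.
- lh_flange (a point): centre of the steel flange (diameter 40 mm, 6 mm thick) below the left-hand knob. The bar is joined to it by a stiff torsion cushion (10 N m per rad); their x axes agree when no moment acts.
Not all that is in view belongs to the job. What is shaped like the part that bears lh_tab but purple or red is not meant.

How it is judged:
By the outcome, as a careful person would: the job done as asked, in the order asked, and still so for the second after the job is handed in, with the robot touching nothing.
It also fails if it takes over 72 s, if anything falls off the work surface, if the arm or the gripper's body presses on something with over 40 N, if the wrist force passes 120 N, or if a joint passes its speed limit or range.

### The arm

A 6-joint arm with a two-finger parallel gripper is mounted at the origin on the work surface. World frame = base frame: x ahead of the robot, y to its left, z up, the work surface at z = 0. Lengths are in m, angles in degrees, forces in N, time in s.
With the tool pointing down it reaches from about 0.275 to 0.725 m from the base axis. Payload 5.6 kg.
Tool frame: the origin (TCP) lies midway between the tips of the shut fingers; the grasp point (between the pads) lies 19 mm behind it; z points along the fingers, y is the line along which they close (so a half turn about z gives the same grasp; the last joint's range is limited). The gripper opens to 85 mm and grips with 20 to 120 N. Pads are 22 mm wide; open, the fingers measure 114 mm over their backs; the gripper's body (76 mm by 85 mm) begins 54 mm behind the grasp point. The pads swing forward as they close: fully open they stand 13 mm farther back than shut.
Start: joints at [-53.881, 14.616, 6.199, 0, -81.583, -16.306], TCP at [0.186, -0.517, 0.231] pointing down, gripper open.
Joint ranges: [-168.99, 168.99], [-69.2, 112.95], [-62.41, 85.93], [-164.36, 98.24], [-168.68, -3.75], [-174.98, 174.98]. Speed limits (degrees/s): [147.25, 147.25, 180, 180, 180, 180].

### API

Orientations are given as [roll, pitch, yaw] about the fixed x, y, z axes, in that order (R = Rz(yaw) Ry(pitch) Rx(roll)).
In Python, from rig import * gives the robot as it stands.
- The arm moves only by the tool play_rows, never from a script. Its argument "increments" is a list of rows, each a list of 7 numbers: the closure, from 0 (fully open) to 1 (shut), then the shift along the tool's x, y, z in cm, then the turn, a rotation vector about the tool's x, y, z in degrees. In form: [[claw, tx, ty, tz, rx, ry, rz], ...]. A call has exactly 10 rows; each row is the pose to reach, as a shift and turn from the pose commanded when the call began, along the tool's axes at that moment; what a row does not reach only later rows make up. A row lasts 1/12 s, in which the tool goes at most 41.7 mm and 7.16 degrees, less where a joint would pass 70% of its speed; a pose out of reach is approached as far as the arm can. A call with a gripper value outside its range is refused whole. The fingers move at their own pace and stop on an object; the grip force is fixed at half the most. Time passes only in rows, so rows that repeat a pose let the fingers close, or fill a call up. It gives the time, the measured TCP pose, the force, the opening and the grip force at its end, in the units of the state.
- get_state(): the state, without advancing time (a new reading comes with each control period).
- snapshot(name): name is "scene" or "top"; returns a dict with "frame" (480x640x3 uint8, red, green, blue), "camera_matrix" (3x3 intrinsics, pixels), "origin" and "attitude" of the camera in the world. Camera axes: x right, y up, looking along -z (the intrinsics and any distortion apply to the point x, -y, -z); pixel columns grow to the right and rows downward; lengths in m; the calibration is good to about 2 mm. A picture is of the moment at which its call begins. There is no depth.
- job_done(): hands the job in; it is judged then, once.
The state is a dict: "clock": time; "q": joint angles; "joint_velocities": joint speeds; "joint_torque": joint torques, N m; "ee_pos": TCP position; "eef_rot": TCP orientation; "wrist_force": force on the tool from outside, world axes, zero at the start; "moment": the same for the moment, N m; "opening": opening from 0.0 (shut) to 1.0 (fully open); "grip_force": force on a finger pad.
Only numpy, scipy, OpenCV 4.12 (cv2) and the standard library are available. Lean on these libraries where they do the work, as an engineer would, in place of code of your own. Each camera call takes 0.05 s, during which the arm holds its last target. There are 200 camera calls.

## Working session

There is one attempt and no reset: what is moved stays moved. The work goes in short steps, Python scripts to look and compute and a tool call to move; the robot and the scene stay as the last step left them, time stands still between calls to the robot, and variables do not carry over. Pictures are saved under pics/ and viewed, at most 10 in all, crops included, and the job is handed in when it is done.

Besides the shell and the picture viewer there is one more tool, called after "Emit:" as name(argument=value, ...), one argument or row to a line, values as JSON. play_rows: Moves the arm, as the interface text tells. Its arguments: {"type":"object","properties":{"increments":{"type":"array"}},"required":["increments"]}

```bash
ls; mkdir -p pics
python3 - <<'E'
from rig import *
import cv2,pickle
for n in("scene","top"):
    s=snapshot(n); cv2.imwrite(f"pics/{n}0.png",s["frame"][:,:,::-1]); pickle.dump(s,open(f"{n}0.pkl","wb"))
    print(n,s["camera_matrix"],s["origin"],s["attitude"],s.keys())
print(get_state())
E
```

```text
pics
scene [[565.24239784   0.         320.60053253]
 [  0.         565.24239784 238.0564779 ]
 [  0.           0.           1.        ]] [ 1.13817926 -0.42853794  1.38914989] [30.86517714  0.39372854 55.50806277] dict_keys(['frame', 'camera_matrix', 'origin', 'attitude'])
top [[603.53149902   0.         323.8947681 ]
 [  0.         603.53149902 236.26091603]
 [  0.           0.           1.        ]] [ 0.27133315 -0.01443868  1.59265019] [  8.41376497   0.86844542 -88.60355953] dict_keys(['frame', 'camera_matrix', 'origin', 'attitude'])
{'clock': 0.1, 'q': array([-5.38822195e+01,  1.46509160e+01,  6.14028948e+00, -2.40875889e-02,
       -8.15826205e+01, -1.63076889e+01]), 'joint_velocities': array([ 0.09964713, -0.06675532,  0.28881312,  0.01202003,  0.05920791,
       -0.0129777 ]), 'joint_torque': array([-2.66416260e-03, -3.87605166e+01,  2.38471717e+01,  5.37796453e+00,
       -3.84433064e-03,  7.48427667e-07]), 'ee_pos': array([ 0.18632245, -0.51703027,  0.23049011]), 'eef_rot': array([ 1.79903815e+02, -3.31964599e-03, -1.60193451e+02]), 'wrist_force': array([-0.15499611,  1.38842587,  0.47170079]), 'moment': array([ 0.02455507, -0.03869333, -0.03760292]), 'grip_force': 0.0, 'opening': 0.9977044100746306}
```

View pics/scene0.png

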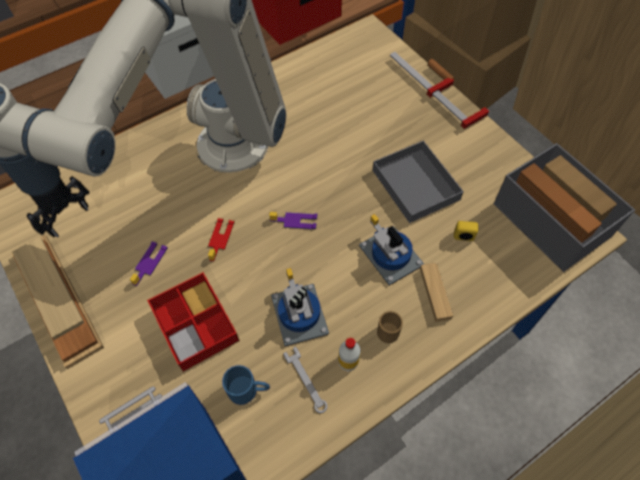

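View pics/top0.png

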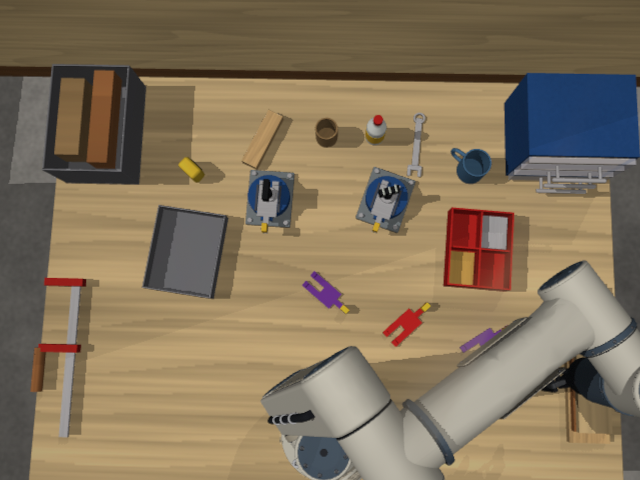

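The scene and top views show two spindles. Knob candidates in the top view are the notched-looking one at (388,192) and the plain one at (267,190). Tab candidates are yellow at (376,227) and (264,227), plus decoy plates: purple (325,291), red (407,323) and purple (478,340). By the description I choose the knob at (388,192) and the tab at (376,227), and check them in one crop.

```bash
cat > h.py <<'E'
import numpy as np,cv2,pickle
from scipy.spatial.transform import Rotation as R
def ray(s,u,v):
    K=s["camera_matrix"]; d=np.linalg.inv(K)@[u,v,1]; d=d*[1,-1,-1]
    return np.array(s["origin"]),R.from_euler('xyz',s["attitude"],degrees=True).as_matrix()@d
def onz(s,u,v,z):
    o,d=ray(s,u,v); return o+d*(z-o[2])/d[2]
def proj(s,p):
    c=R.from_euler('xyz',s["attitude"],degrees=True).as_matrix().T@(np.array(p)-s["origin"])
    q=s["camera_matrix"]@(c*[1,-1,-1]); return q[:2]/q[2]
def tri(s1,a,s2,b):
    o,d=ray(s1,*a);p,e=ray(s2,*b)
    t=np.linalg.lstsq(np.c_[d,-e],p-o,rcond=None)[0]; x,y=o+t[0]*d,p+t[1]*e
    return (x+y)/2,np.linalg.norm(x-y)
E
python3 - <<'E'
from h import *
t=pickle.load(open("top0.pkl","rb"));c=pickle.load(open("scene0.pkl","rb"))
a=cv2.resize(t["frame"][155:240,345:425],None,fx=6,fy=6,interpolation=cv2.INTER_CUBIC)[:480]
b=cv2.resize(c["frame"][260:350,265:335],None,fx=5.5,fy=5.5,interpolation=cv2.INTER_CUBIC)[:480]
h=min(len(a),len(b)); im=np.hstack([a[:h,:400],b[:h,:380]]);print(im.shape)
cv2.imwrite("pics/crop1.png",im[:,:,::-1])
def yel(s,box):
    x0,y0,x1,y1=box;f=s["frame"][y0:y1,x0:x1]
    h=cv2.cvtColor(f,cv2.COLOR_RGB2HSV); m=cv2.inRange(h,(20,180,120),(32,255,255))
    n,l,st,ce=cv2.connectedComponentsWithStats(m)
    i=1+np.argmax(st[1:,4]);print(st[i],ce[i]+[x0,y0]);return ce[i]+[x0,y0]
yt=yel(t,(360,215,395,240));ys=yel(c,(280,260,300,285))
print("tab",tri(t,yt,c,ys))
def blue(s,box):
    x0,y0,x1,y1=box;f=s["frame"][y0:y1,x0:x1]
    h=cv2.cvtColor(f,cv2.COLOR_RGB2HSV); m=cv2.inRange(h,(100,120,40),(125,255,255))
    p=cv2.findNonZero(m); hull=cv2.convexHull(p); e=cv2.fitEllipse(hull); print("blue",e); return np.array(e[0])+[x0,y0]
bt=blue(t,(352,160,425,240));bs=blue(c,(265,270,335,350))
for z in(.03,.05):print(z,onz(t,*bt,z),onz(c,*bs,z))
# tray rim corners in top
f=t["frame"]
for p in((160,206),(228,215),(213,298),(144,288)):print("tray",onz(t,*p,.045))
E
```

```text
(480, 780, 3)
[13  8  7  9 37] [375.91891892 226.48648649]
[ 7  9  5  7 25] [289.   272.36]
tab (array([ 0.52368362, -0.11782739,  0.07276407]), np.float64(0.00014620483486328003))
blue ((34.01369857788086, 37.748741149902344), (40.810447692871094, 45.23310852050781), 20.286073684692383)
blue ((33.50008773803711, 39.753414154052734), (41.45297622680664, 42.3189811706543), 14.0828218460083)
0.03 [ 0.60816184 -0.14649485  0.03      ] [ 0.60988124 -0.14673478  0.03      ]
0.05 [ 0.60385084 -0.14480469  0.05      ] [ 0.61765518 -0.15088153  0.05      ]
tray [0.57033367 0.44637168 0.045     ]
tray [0.55022397 0.26645456 0.045     ]
tray [0.33356601 0.29466174 0.045     ]
tray [0.35493525 0.47388461 0.045     ]
```

View pics/crop1.png

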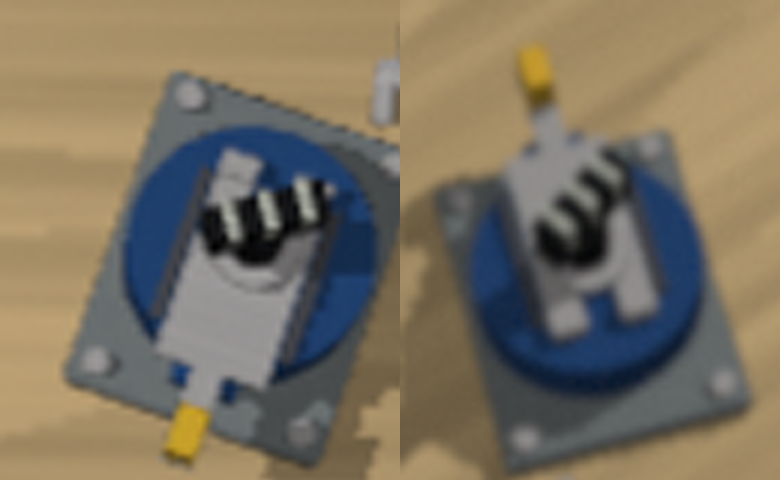

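The crop confirms it: three white notches on this knob (about (388,190) in the top view), with a yellow tab on its grey plate. Next I measure the bar direction and axis.

Run:
```python
from h import *
t=pickle.load(open("top0.pkl","rb"));c=pickle.load(open("scene0.pkl","rb"))
def foot(s,pts,z): 
    return np.array([onz(s,*p,z)[:2] for p in pts])
f=foot(t,[(345+175/6,155+72/6),(345+70/6,155+378/6),(345+315/6,155+465/6)],.014)
v=f[1]-f[0];print("foot",f,np.linalg.norm(v),np.linalg.norm(f[2]-f[1]),"ang +x",np.degrees(np.arctan2(*(-v)[::-1])),"ctr",(f[0]+f[2])/2)
# scene corners: from crop2 scale5.5 origin(265,260), pane offset 400
g=foot(c,[(265+(p-400)/5.5,260+q/5.5) for p,q in((435,185),(662,130),(750,400),(512,470))],.014)
v=g[3]-g[0];print("scene",g,np.linalg.norm(v),"ang",np.degrees(np.arctan2(*v[::-1])),"ctr",(g[0]+g[2])/2,(g[1]+g[3])/2)
# notch tops
A=[(345+x/6,155+y/6) for x,y in((230,213),(267,205),(306,195))]
for a in A: print("top notch z.123",onz(t,*a,.123))
B=[(265+(x-400)/5.5,260+y/5.5) for x,y in((562,215),(585,192),(607,168))]
for b in B: print("scene notch z.123",onz(c,*b,.123))
for a,b in zip(A,B):print(tri(t,a,c,b))
```

```text
foot [[ 0.69524563 -0.1152853 ]
 [ 0.5551142  -0.07060034]
 [ 0.51855474 -0.1790165 ]] 0.14708352429080673 0.11441441158993604 ang +x -17.68638827691143 ctr [ 0.60690019 -0.1471509 ]
scene [[ 0.52323689 -0.17752155]
 [ 0.56150175 -0.0699152 ]
 [ 0.70138742 -0.11477783]
 [ 0.66689355 -0.22506379]] 0.15131920480978753 ang -18.31162640045243 ctr [ 0.61231215 -0.14614969] [ 0.61419765 -0.1474895 ]
top notch z.123 [ 0.60636543 -0.13181187  0.123     ]
top notch z.123 [ 0.61007539 -0.14708606  0.123     ]
top notch z.123 [ 0.61465205 -0.16318697  0.123     ]
scene notch z.123 [ 0.61672492 -0.15861239  0.123     ]
scene notch z.123 [ 0.61314503 -0.14397908  0.123     ]
scene notch z.123 [ 0.6088661  -0.12932026  0.123     ]
(array([ 0.60879163, -0.14323473,  0.09382808]), np.float64(0.020047284005300276))
(array([ 0.61144342, -0.14540755,  0.12104371]), np.float64(0.004137929112638082))
(array([ 0.61443365, -0.14819595,  0.15115105]), np.float64(0.0274067710532491))
```

```bash
cat >> h.py <<'E'
def go(st,p,yaw):
    "tool-frame shift (cm) and rz to reach p, yaw with the tool down"
    r=R.from_euler('xyz',st["eef_rot"],degrees=True); d=r.inv().apply(np.array(p)-st["ee_pos"])*100
    rv=(r.inv()*R.from_euler('xyz',[180,0,yaw],degrees=True)).as_rotvec(degrees=True)
    print("shift cm",d.round(2),"rot",rv.round(2))
E
python3 - <<'E'
from rig import *
from h import *
go(get_state(),[.610,-.146,.18],-75)
E
```

```text
shift cm [-52.43  20.54   5.08] rot [ 8.000e-02  7.000e-02 -8.519e+01]
```

Emit:
play_rows(
  increments=[
    [0, -3.5, 1.4, 0, 0, 0, -5],
    [0, -7, 2.8, 0, 0, 0, -10],
    [0, -10.5, 4.1, 0, 0, 0, -16],
    [0, -14, 5.5, 0, 0, 0, -22],
    [0, -17.5, 6.9, 0, 0, 0, -28],
    [0, -21, 8.2, 0.5, 0, 0, -34],
    [0, -24.5, 9.6, 0.5, 0, 0, -40],
    [0, -28, 11, 1, 0, 0, -46],
    [0, -31.5, 12.3, 1, 0, 0, -51],
    [0, -35, 13.7, 1, 0, 0, -57],
  ],
)

```text
clock: 0.93
ee_pos: [0.4701, -0.2682, 0.2207]
eef_rot: [179.9, 0.0, -102.9]
wrist_force: [1.2, -1.6, 0.0]
opening: 1.0
grip_force: 0.0
```

Run:
```python
from rig import *
from h import *
s=get_state();print(s["q"]);go(s,[.610,-.146,.18],-75)
```

```text
[-1.31430897e+01  1.38595203e+01  3.67123987e+00 -1.20483729e-02
 -7.98783862e+01  2.12231208e-01]
shift cm [-15.04 -10.9    4.06] rot [  0.06   0.03 -27.93]
```

Emit:
play_rows(
  increments=[
    [0, -2, -1.5, 0.5, 0, 0, -4],
    [0, -4, -3, 1, 0, 0, -8],
    [0, -6.2, -4.5, 1.5, 0, 0, -12],
    [0, -8.4, -6, 2, 0, 0, -16],
    [0, -10.5, -7.6, 2.5, 0, 0, -20],
    [0, -12.5, -9.1, 3, 0, 0, -24],
    [0, -14, -10.2, 3.5, 0, 0, -27],
    [0, -15, -10.9, 4, 0, 0, -28],
    [0, -15, -10.9, 4, 0, 0, -28],
    [0, -15, -10.9, 4, 0, 0, -28],
  ],
)

```text
clock: 1.77
ee_pos: [0.6093, -0.1486, 0.1804]
eef_rot: [179.9, 0.0, -75.2]
wrist_force: [-0.4, -0.5, -0.4]
opening: 1.0
grip_force: 0.0
```

Run:
```python
from rig import *
from h import *
s=get_state();print(s["q"],s["eef_rot"],s["moment"]);go(s,[.610,-.146,.089],-75)
c=snapshot("scene");t=snapshot("top")
u,v=proj(c,[.61,-.146,.12]).astype(int)
a=cv2.resize(c["frame"][v-45:v+45,u-45:u+45],(400,400),interpolation=cv2.INTER_CUBIC)
b=cv2.resize(t["frame"][145:235,345:435],(400,400),interpolation=cv2.INTER_CUBIC)
cv2.imwrite("pics/above.png",np.hstack([a,b])[:,:,::-1])
```

```text
[ 5.50245746e-01  2.44757506e+01  1.30142503e+01 -3.19046660e-04
 -7.86501818e+01  1.42289829e+01] [ 1.79891821e+02  2.77542914e-02 -7.52208606e+01] [-0.03035867 -0.00614827  0.05905371]
shift cm [-0.22 -0.15  9.14] rot [ 0.11  0.03 -0.22]
```

View pics/above.png

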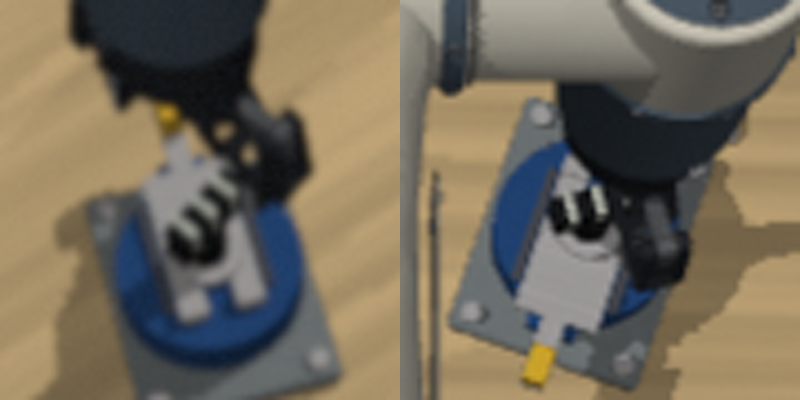

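The view shows the gripper above the notched knob at about (200,215) in the left pane, with the fingers astride the bar. Now down and close.

Emit:
play_rows(
  increments=[
    [0, -0.2, -0.15, 1.5, 0, 0, 0],
    [0, -0.2, -0.15, 3.5, 0, 0, 0],
    [0, -0.2, -0.15, 5.5, 0, 0, 0],
    [0, -0.2, -0.15, 7.5, 0, 0, 0],
    [0, -0.2, -0.15, 9, 0, 0, 0],
    [0.4, -0.2, -0.15, 9, 0, 0, 0],
    [0.6, -0.2, -0.15, 9, 0, 0, 0],
    [0.7, -0.2, -0.15, 9, 0, 0, 0],
    [0.75, -0.2, -0.15, 9, 0, 0, 0],
    [0.75, -0.2, -0.15, 9, 0, 0, 0],
  ],
)

```text
clock: 2.7
ee_pos: [0.6113, -0.1466, 0.0928]
eef_rot: [-179.9, -0.0, -75.2]
wrist_force: [-0.1, 0.3, 0.2]
opening: 0.299
grip_force: 0.0
```

Run:
```python
from rig import *
s=get_state();print(s["ee_pos"],s["eef_rot"],s["wrist_force"],s["moment"],s["opening"],s["grip_force"])
```

```text
[ 0.61127645 -0.146624    0.09278531] [-1.79862053e+02 -4.67057889e-02 -7.51993030e+01] [-0.11912108  0.33559829  0.18441792] [ 0.00847869  0.02871621 -0.0297597 ] 0.29942403823115915 0.0
```

Emit:
play_rows(
  increments=[
    [0.85, 0, 0, 0, 0, 0, 0],
    [0.95, 0, 0, 0, 0, 0, 0],
    [1, 0, 0, 0, 0, 0, 0],
    [1, 0, 0, 0, 0, 0, 0],
    [1, 0, 0, 0, 0, 0, 0],
    [1, 0, 0, 0, 0, 0, 0],
    [1, 0, 0, 0, 0, 0, 0],
    [1, 0, 0, 0, 0, 0, 0],
    [1, 0, 0, 0, 0, 0, 0],
    [1, 0, 0, 0, 0, 0, 0],
  ],
)

```text
clock: 3.53
ee_pos: [0.6113, -0.1467, 0.0937]
eef_rot: [-179.9, -0.1, -75.1]
wrist_force: [-2.4, 0.7, 6.5]
opening: 0.177
grip_force: 103.1
```

```bash
cat > st.py <<'E'
from rig import *
s=get_state();[print(k,s[k].round(4) if hasattr(s[k],"round") else s[k]) for k in("clock","ee_pos","eef_rot","wrist_force","moment","opening","grip_force")];print("q6",s["q"][5])
E
python3 st.py
```

```text
clock 3.5333
ee_pos [ 0.6113 -0.1467  0.0937]
eef_rot [-1.798619e+02 -1.029000e-01 -7.514500e+01]
wrist_force [-2.3968  0.7009  6.4889]
moment [0.288  0.9491 0.1332]
opening 0.1766110361269427
grip_force 103.13115117314737
q6 14.069759735716284
```

Emit:
play_rows(
  increments=[
    [1, 0, 0, -0.01, 0, 0, 5],
    [1, 0, 0, -0.02, 0, 0, 10],
    [1, 0, 0, -0.04, 0, 0, 15],
    [1, 0, 0, -0.05, 0, 0, 20],
    [1, 0, 0, -0.06, 0, 0, 25],
    [1, 0, 0, -0.08, 0, 0, 30],
    [1, 0, 0, -0.09, 0, 0, 35],
    [1, 0, 0, -0.1, 0, 0, 40],
    [1, 0, 0, -0.1, 0, 0, 40],
    [1, 0, 0, -0.1, 0, 0, 40],
  ],
)

```text
clock: 4.37
ee_pos: [0.6116, -0.1469, 0.0948]
eef_rot: [-179.8, 0.0, -115.2]
wrist_force: [-1.5, 0.6, 7.2]
opening: 0.177
grip_force: 103.2
```

```bash
python3 st.py
```

```text
clock 4.3667
ee_pos [ 0.6116 -0.1469  0.0948]
eef_rot [-1.797910e+02  7.800000e-03 -1.151715e+02]
wrist_force [-1.5435  0.5768  7.2349]
moment [-0.0539  0.6559  0.0326]
opening 0.1765111550927851
grip_force 103.21076733525842
q6 -25.957911681978814
```

Emit:
play_rows(
  increments=[
    [1, 0, 0, -0.01, 0, 0, 5],
    [1, 0, 0, -0.03, 0, 0, 11],
    [1, 0, 0, -0.04, 0, 0, 17],
    [1, 0, 0, -0.06, 0, 0, 23],
    [1, 0, 0, -0.08, 0, 0, 29],
    [1, 0, 0, -0.09, 0, 0, 35],
    [1, 0, 0, -0.11, 0, 0, 41],
    [1, 0, 0, -0.12, 0, 0, 46],
    [1, 0, 0, -0.13, 0, 0, 50],
    [1, 0, 0, -0.13, 0, 0, 50],
  ],
)

```text
clock: 5.2
ee_pos: [0.6116, -0.1473, 0.0961]
eef_rot: [-179.8, 0.2, -165.4]
wrist_force: [-1.1, -1.1, 6.5]
opening: 0.174
grip_force: 103.2
```

Emit:
play_rows(
  increments=[
    [1, 0, 0, -0.01, 0, 0, 5],
    [1, 0, 0, -0.03, 0, 0, 11],
    [1, 0, 0, -0.04, 0, 0, 17],
    [1, 0, 0, -0.06, 0, 0, 23],
    [1, 0, 0, -0.08, 0, 0, 29],
    [1, 0, 0, -0.09, 0, 0, 35],
    [1, 0, 0, -0.11, 0, 0, 41],
    [1, 0, 0, -0.12, 0, 0, 46],
    [1, 0, 0, -0.13, 0, 0, 50],
    [1, 0, 0, -0.13, 0, 0, 50],
  ],
)

```text
clock: 6.03
ee_pos: [0.6113, -0.1476, 0.0974]
eef_rot: [-180.0, 0.2, 144.6]
wrist_force: [-1.5, -1.7, 6.7]
opening: 0.178
grip_force: 103.2
```

```bash
python3 st.py
```

```text
clock 6.0333
ee_pos [ 0.6113 -0.1476  0.0974]
eef_rot [-179.971     0.2057  144.6375]
wrist_force [-1.453  -1.7206  6.746 ]
moment [-0.7377  0.8709  0.0924]
opening 0.17783826067582145
grip_force 103.21663744120087
q6 -126.14611224817119
```

Emit:
play_rows(
  increments=[
    [1, 0, 0, 0, 0, 0, 1.5],
    [1, 0, 0, -0.01, 0, 0, 3],
    [1, 0, 0, -0.01, 0, 0, 4.5],
    [1, 0, 0, -0.01, 0, 0, 6],
    [1, 0, 0, -0.02, 0, 0, 7],
    [1, 0, 0, -0.02, 0, 0, 8],
    [1, 0, 0, -0.02, 0, 0, 8.5],
    [1, 0, 0, -0.02, 0, 0, 9],
    [1, 0, 0, -0.02, 0, 0, 9],
    [1, 0, 0, -0.02, 0, 0, 9],
  ],
)

```text
clock: 6.87
ee_pos: [0.6112, -0.1476, 0.0976]
eef_rot: [-180.0, 0.2, 135.9]
wrist_force: [-1.5, -2.3, 7.1]
opening: 0.179
grip_force: 103.2
```

```bash
python3 st.py
```

```text
clock 6.8667
ee_pos [ 0.6112 -0.1476  0.0976]
eef_rot [-179.9981    0.2025  135.8522]
wrist_force [-1.4821 -2.3063  7.1135]
moment [-0.7683  0.9332  0.0961]
opening 0.17946209781353453
grip_force 103.20731642572355
q6 -134.93096954878857
```

Emit:
play_rows(
  increments=[
    [1, 0, 0, 0, 0, 0, 0.4],
    [1, 0, 0, 0, 0, 0, 0.8],
    [1, 0, 0, 0, 0, 0, 1.2],
    [1, 0, 0, 0, 0, 0, 1.6],
    [1, 0, 0, 0, 0, 0, 2],
    [1, 0, 0, -0.01, 0, 0, 2.4],
    [1, 0, 0, -0.01, 0, 0, 2.7],
    [1, 0, 0, -0.01, 0, 0, 3],
    [1, 0, 0, -0.01, 0, 0, 3],
    [1, 0, 0, -0.01, 0, 0, 3],
  ],
)

```text
clock: 7.7
ee_pos: [0.6112, -0.1476, 0.0977]
eef_rot: [180.0, 0.2, 132.9]
wrist_force: [-1.7, -2.2, 6.9]
opening: 0.175
grip_force: 103.2
```

```bash
python3 st.py
```

```text
clock 7.7
ee_pos [ 0.6112 -0.1476  0.0977]
eef_rot [179.9989   0.2038 132.87  ]
wrist_force [-1.7327 -2.1577  6.8705]
moment [-0.7704  0.9295  0.2376]
opening 0.17515899576908495
grip_force 103.17753683833871
q6 -137.91607683399874
```

Emit:
play_rows(
  increments=[
    [1, 0, 0, 0, 0, 0, 0.3],
    [1, 0, 0, 0, 0, 0, 0.6],
    [1, 0, 0, 0, 0, 0, 1],
    [1, 0, 0, 0, 0, 0, 1],
    [1, 0, 0, 0, 0, 0, 1],
    [1, 0, 0, 0, 0, 0, 1],
    [1, 0, 0, 0, 0, 0, 1],
    [1, 0, 0, 0, 0, 0, 1],
    [1, 0, 0, 0, 0, 0, 1],
    [1, 0, 0, 0, 0, 0, 1],
  ],
)

```text
clock: 8.53
ee_pos: [0.6112, -0.1476, 0.0977]
eef_rot: [-180.0, 0.2, 131.9]
wrist_force: [-1.1, -1.6, 7.8]
opening: 0.177
grip_force: 103.2
```

```bash
python3 st.py|grep -E "mom|rot|q6"
```

```text
eef_rot [-179.9989    0.2034  131.8912]
moment [-0.784   0.9947  0.4149]
q6 -138.90048488066967
```

The moment climbs 0.18 N m per degree, which matches the stop's stiffness. It stands at about 0.4 N m, held for over 0.2 s, so the knob bears firmly without being forced. Release and rise.

Emit:
play_rows(
  increments=[
    [0.8, 0, 0, 0, 0, 0, 0],
    [0.6, 0, 0, 0, 0, 0, 0],
    [0.4, 0, 0, 0, 0, 0, 0],
    [0.4, 0, 0, 0, 0, 0, 0],
    [0.4, 0, 0, -1, 0, 0, 0],
    [0.4, 0, 0, -2.5, 0, 0, 0],
    [0.4, 0, 0, -4.5, 0, 0, 0],
    [0.4, 0, 0, -6, 0, 0, 0],
    [0.4, 0, 0, -6, 0, 0, 0],
    [0.4, 0, 0, -6, 0, 0, 0],
  ],
)

```text
clock: 9.37
ee_pos: [0.6111, -0.1464, 0.1565]
eef_rot: [179.9, 0.1, 131.8]
wrist_force: [0.5, 0.2, -0.5]
opening: 0.601
grip_force: 0.0
```

```bash
python3 st.py;python3 - <<'E'
from rig import *
from h import *
s=get_state()
go(s,[.525,-.1186,.13],161.7)
E
```

```text
clock 9.3667
ee_pos [ 0.6111 -0.1464  0.1565]
eef_rot [1.799001e+02 8.440000e-02 1.318166e+02]
wrist_force [ 0.4852  0.2058 -0.4801]
moment [ 0.0123  0.0781 -0.0707]
opening 0.6006204644635541
grip_force 0.0
q6 -138.93679955927112
shift cm [ 7.82 -4.57  2.63] rot [  0.08   0.11 -29.88]
```

Emit:
play_rows(
  increments=[
    [0.4, 1, -0.6, 0, 0, 0, -4],
    [0.4, 2.2, -1.3, 0, 0, 0, -9],
    [0.4, 3.6, -2.1, 0, 0, 0, -14],
    [0.4, 5, -2.9, 0.5, 0, 0, -19],
    [0.4, 6.2, -3.6, 1, 0, 0, -24],
    [0.4, 7.2, -4.2, 1.8, 0, 0, -28],
    [0.4, 7.8, -4.6, 2.6, 0, 0, -30],
    [0.4, 7.8, -4.6, 2.6, 0, 0, -30],
    [0.4, 7.8, -4.6, 2.6, 0, 0, -30],
    [0.4, 7.8, -4.6, 2.6, 0, 0, -30],
  ],
)

```text
clock: 10.2
ee_pos: [0.5247, -0.1191, 0.1293]
eef_rot: [-180.0, 0.0, 161.8]
wrist_force: [1.0, 0.5, -0.0]
opening: 0.601
grip_force: 0.0
```

```bash
python3 st.py;python3 - <<'E'
from rig import *
from h import *
s=get_state()
go(s,[.525,-.1186,.060],161.7)
c=snapshot("scene");t=snapshot("top")
u,v=proj(c,[.56,-.13,.08]).astype(int)
a=cv2.resize(c["frame"][v-45:v+45,u-45:u+45],(400,400),interpolation=cv2.INTER_CUBIC)
b=cv2.resize(t["frame"][155:245,345:435],(400,400),interpolation=cv2.INTER_CUBIC)
cv2.imwrite("pics/tab.png",np.hstack([a,b])[:,:,::-1])
E
```

```text
clock 10.2
ee_pos [ 0.5247 -0.1191  0.1293]
eef_rot [-1.799808e+02  6.700000e-03  1.617517e+02]
wrist_force [ 1.0365  0.4566 -0.0397]
moment [ 0.0268 -0.0272  0.0224]
opening 0.6012350957838888
grip_force 0.0
q6 -112.15575574521527
shift cm [-0.01  0.06  6.93] rot [-0.02  0.01  0.05]
```

View pics/tab.png

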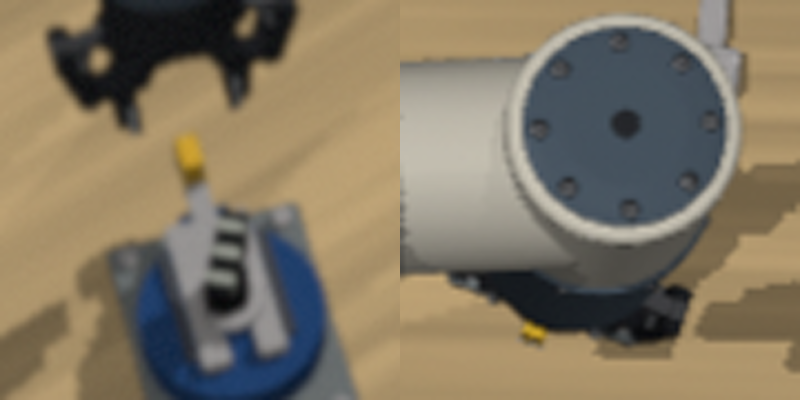

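The left pane shows the open fingers straddling the tab's line (tab at (190,157)), and the knob turned. Descend and close.

Emit:
play_rows(
  increments=[
    [0.4, 0, 0.05, 1.5, 0, 0, 0],
    [0.4, 0, 0.05, 3, 0, 0, 0],
    [0.4, 0, 0.05, 4.5, 0, 0, 0],
    [0.4, 0, 0.05, 6, 0, 0, 0],
    [0.4, 0, 0.05, 7, 0, 0, 0],
    [0.4, 0, 0.05, 7, 0, 0, 0],
    [0.6, 0, 0.05, 7, 0, 0, 0],
    [0.7, 0, 0.05, 7, 0, 0, 0],
    [0.75, 0, 0.05, 7, 0, 0, 0],
    [0.75, 0, 0.05, 7, 0, 0, 0],
  ],
)

```text
clock: 11.13
ee_pos: [0.5251, -0.1185, 0.0601]
eef_rot: [180.0, 0.1, 161.8]
wrist_force: [0.2, 0.5, -0.6]
opening: 0.248
grip_force: 0.0
```

Emit:
play_rows(
  increments=[
    [0.8, 0, 0, 0, 0, 0, 0],
    [0.85, 0, 0, 0, 0, 0, 0],
    [0.9, 0, 0, 0, 0, 0, 0],
    [1, 0, 0, 0, 0, 0, 0],
    [1, 0, 0, 0, 0, 0, 0],
    [1, 0, 0, 0, 0, 0, 0],
    [1, 0, 0, 0, 0, 0, 0],
    [1, 0, 0, 0, 0, 0, 0],
    [1, 0, 0, 0, 0, 0, 0],
    [1, 0, 0, 0, 0, 0, 0],
  ],
)

```text
clock: 11.97
ee_pos: [0.5247, -0.1185, 0.0599]
eef_rot: [180.0, 0.1, 161.8]
wrist_force: [-1.4, 0.4, 4.6]
opening: 0.152
grip_force: 60.9
```

```bash
python3 st.py
```

```text
clock 11.9667
ee_pos [ 0.5247 -0.1185  0.0599]
eef_rot [1.799937e+02 5.450000e-02 1.618244e+02]
wrist_force [-1.3915  0.4001  4.5722]
moment [ 0.3517  0.5856 -0.0408]
opening 0.15231843683459123
grip_force 60.886090993881226
q6 -112.14804583587242
```

Emit:
play_rows(
  increments=[
    [1, 0.1, 0, 0, 0, 0, 0],
    [1, 0.2, 0, 0, 0, 0, 0],
    [1, 0.35, 0, 0, 0, 0, 0],
    [1, 0.5, 0, 0, 0, 0, 0],
    [1, 0.65, 0, 0, 0, 0, 0],
    [1, 0.8, 0, 0, 0, 0, 0],
    [1, 0.95, 0, 0, 0, 0, 0],
    [1, 1.1, 0, 0, 0, 0, 0],
    [1, 1.25, 0, 0, 0, 0, 0],
    [1, 1.4, 0, 0, 0, 0, 0],
  ],
)

```text
clock: 12.8
ee_pos: [0.5117, -0.1141, 0.0596]
eef_rot: [180.0, 0.1, 161.8]
wrist_force: [4.7, -1.0, 5.4]
opening: 0.147
grip_force: 60.8
```

```bash
python3 st.py
```

```text
clock 12.8
ee_pos [ 0.5117 -0.1141  0.0596]
eef_rot [1.799866e+02 8.750000e-02 1.618260e+02]
wrist_force [ 4.7099 -1.0378  5.3729]
moment [-0.6411 -1.916  -0.0763]
opening 0.14726976493321395
grip_force 60.828012228012085
q6 -112.75616723176893
```

Emit:
play_rows(
  increments=[
    [1, 0.15, 0, 0, 0, 0, 0],
    [1, 0.35, 0, 0, 0, 0, 0],
    [1, 0.55, 0, 0, 0, 0, 0],
    [1, 0.75, 0, 0, 0, 0, 0],
    [1, 0.95, 0, 0, 0, 0, 0],
    [1, 1.15, 0, 0, 0, 0, 0],
    [1, 1.35, 0, 0, 0, 0, 0],
    [1, 1.55, 0, 0, 0, 0, 0],
    [1, 1.75, 0, 0, 0, 0, 0],
    [1, 1.9, 0, 0, 0, 0, 0],
  ],
)

```text
clock: 13.63
ee_pos: [0.4933, -0.1081, 0.0594]
eef_rot: [180.0, 0.0, 161.8]
wrist_force: [4.8, -1.4, 5.8]
opening: 0.152
grip_force: 60.9
```

```bash
python3 st.py|grep -E "pos|force|mom|open"
```

```text
ee_pos [ 0.4933 -0.1081  0.0594]
wrist_force [ 4.7954 -1.3917  5.8094]
moment [-0.6961 -2.0487 -0.0453]
opening 0.1523507228083039
grip_force 60.933287143707275
```

Emit:
play_rows(
  increments=[
    [1, 0.2, 0, 0, 0, 0, 0],
    [1, 0.45, 0, 0, 0, 0, 0],
    [1, 0.7, 0, 0, 0, 0, 0],
    [1, 0.95, 0, 0, 0, 0, 0],
    [1, 1.2, 0, 0, 0, 0, 0],
    [1, 1.45, 0, 0, 0, 0, 0],
    [1, 1.7, 0, 0, 0, 0, 0],
    [1, 1.95, 0, 0, 0, 0, 0],
    [1, 2.2, 0, 0, 0, 0, 0],
    [1, 2.4, 0, 0, 0, 0, 0],
  ],
)

```text
clock: 14.47
ee_pos: [0.4699, -0.1006, 0.0591]
eef_rot: [-180.0, -0.0, 161.8]
wrist_force: [4.6, -1.6, 3.4]
opening: 0.146
grip_force: 60.9
```

Emit:
play_rows(
  increments=[
    [1, 0.2, 0, 0, 0, 0, 0],
    [1, 0.45, 0, 0, 0, 0, 0],
    [1, 0.7, 0, 0, 0, 0, 0],
    [1, 0.95, 0, 0, 0, 0, 0],
    [1, 1.2, 0, 0, 0, 0, 0],
    [1, 1.45, 0, 0, 0, 0, 0],
    [1, 1.7, 0, 0, 0, 0, 0],
    [1, 1.95, 0, 0, 0, 0, 0],
    [1, 2.2, 0, 0, 0, 0, 0],
    [1, 2.4, 0, 0, 0, 0, 0],
  ],
)

```text
clock: 15.3
ee_pos: [0.4469, -0.0931, 0.059]
eef_rot: [-180.0, -0.0, 161.8]
wrist_force: [3.8, -1.1, 2.2]
opening: 0.149
grip_force: 60.8
```

```bash
python3 st.py|grep -E "pos|force|mom|open"
```

```text
ee_pos [ 0.4469 -0.0931  0.059 ]
wrist_force [ 3.7938 -1.0724  2.2313]
moment [-0.5299 -1.5928 -0.0187]
opening 0.14937364124693067
grip_force 60.799187421798706
```

Emit:
play_rows(
  increments=[
    [1, 0.1, 0, -0.3, 0, 0, 0],
    [1, 0.1, 0, -0.8, 0, 0, 0],
    [1, 0.1, 0, -1.8, 0, 0, 0],
    [1, 0.1, 0, -3.2, 0, 0, 0],
    [1, 0.1, 0, -5, 0, 0, 0],
    [1, 0.1, 0, -7, 0, 0, 0],
    [1, 0.1, 0, -9, 0, 0, 0],
    [1, 0.1, 0, -11, 0, 0, 0],
    [1, 0.1, 0, -13, 0, 0, 0],
    [1, 0.1, 0, -14, 0, 0, 0],
  ],
)

```text
clock: 16.13
ee_pos: [0.4452, -0.0927, 0.2003]
eef_rot: [-180.0, -0.1, 161.8]
wrist_force: [0.2, -0.1, -2.0]
opening: 0.147
grip_force: 59.9
```

```bash
python3 st.py|grep -E "pos|force|mom|open|rot";python3 - <<'E'
from rig import *
from h import *
s=get_state()
go(s,[.395,.377,.2],172.7)
c=snapshot("scene");t=snapshot("top")
cv2.imwrite("pics/lift.png",np.hstack([c["frame"][100:400,180:500],t["frame"][130:430,130:450]])[:,:,::-1])
E
```

```text
ee_pos [ 0.4452 -0.0927  0.2003]
eef_rot [-1.799868e+02 -1.446000e-01  1.617985e+02]
wrist_force [ 0.2087 -0.1453 -2.0108]
moment [ 0.0217 -0.0302  0.0253]
opening 0.1467008620391976
grip_force 59.876439571380615
shift cm [19.44 43.06  0.07] rot [  0.    -0.15 -10.9 ]
```

View pics/lift.png

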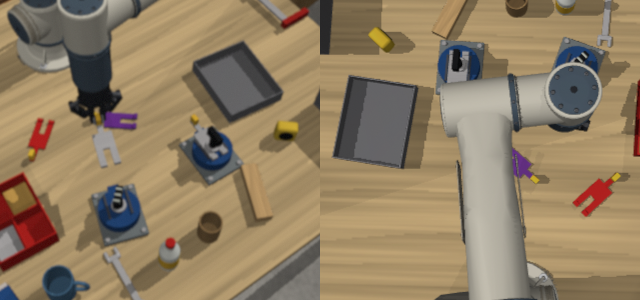

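The left pane shows the plate hanging level from the gripper at about (105,145), clear of the unit, with the tray free. On to the tray.

Emit:
play_rows(
  increments=[
    [1, 0.5, 1, 0, 0, 0, 0],
    [1, 1.4, 3, 0, 0, 0, -1],
    [1, 2.5, 5.5, 0, 0, 0, -1.5],
    [1, 3.6, 8, 0, 0, 0, -2],
    [1, 4.8, 10.5, 0, 0, 0, -2.5],
    [1, 5.9, 13, 0, 0, 0, -3],
    [1, 7, 15.5, 0, 0, 0, -4],
    [1, 8.1, 18, 0, 0, 0, -4.5],
    [1, 9.3, 20.5, 0, 0, 0, -5],
    [1, 10.4, 23, 0, 0, 0, -6],
  ],
)

```text
clock: 17.07
ee_pos: [0.4171, 0.1586, 0.1969]
eef_rot: [-179.8, -0.3, 167.8]
wrist_force: [1.3, -0.5, -2.7]
opening: 0.144
grip_force: 59.9
```

Emit:
play_rows(
  increments=[
    [1, 0.8, 2.6, 0, 0, 0, -0.5],
    [1, 1.6, 5.2, 0, 0, 0, -1],
    [1, 2.4, 7.8, 0, 0, 0, -1.5],
    [1, 3.2, 10.4, 0, 0, 0, -2],
    [1, 4, 13, 0, 0, 0, -2.5],
    [1, 4.8, 15.5, 0, 0, 0, -3],
    [1, 5.5, 17.5, 0, 0, 0, -4],
    [1, 6, 19, 0, 0, 0, -5],
    [1, 6, 19, 0, 0, 0, -5],
    [1, 6, 19, 0, 0, 0, -5],
  ],
)

```text
clock: 17.9
ee_pos: [0.4, 0.3561, 0.1974]
eef_rot: [-179.8, -0.1, 172.9]
wrist_force: [-0.1, -0.8, -3.7]
opening: 0.147
grip_force: 59.8
```

```bash
python3 st.py|grep -E "pos|force|mom|open|rot|q6";python3 - <<'E'
from rig import *
from h import *
s=get_state()
go(s,[.395,.377,.2],172.7)
E
```

```text
ee_pos [0.4    0.3561 0.1974]
eef_rot [-1.798061e+02 -1.425000e-01  1.728559e+02]
wrist_force [-0.1414 -0.809  -3.6923]
moment [-0.0002  0.1701 -0.0263]
opening 0.146830104632737
grip_force 59.83663201332092
q6 -155.53134083224714
shift cm [ 0.75  2.01 -0.26] rot [-0.19 -0.14  0.16]
```

Emit:
play_rows(
  increments=[
    [1, 0.3, 1, 0, 0, 0, 0],
    [1, 0.7, 2, 1, 0, 0, 0],
    [1, 0.7, 2, 3.5, 0, 0, 0],
    [1, 0.7, 2, 6.5, 0, 0, 0],
    [1, 0.7, 2, 9.5, 0, 0, 0],
    [1, 0.7, 2, 12, 0, 0, 0],
    [1, 0.7, 2, 14, 0, 0, 0],
    [1, 0.7, 2, 15.5, 0, 0, 0],
    [1, 0.7, 2, 16.5, 0, 0, 0],
    [1, 0.7, 2, 16.5, 0, 0, 0],
  ],
)

```text
clock: 18.73
ee_pos: [0.3953, 0.3756, 0.0314]
eef_rot: [-179.8, -0.2, 172.8]
wrist_force: [-0.8, 0.3, -2.2]
opening: 0.154
grip_force: 59.7
```

Emit:
play_rows(
  increments=[
    [1, 0, 0, 0.2, 0, 0, 0],
    [1, 0, 0, 0.4, 0, 0, 0],
    [1, 0, 0, 0.6, 0, 0, 0],
    [1, 0, 0, 0.8, 0, 0, 0],
    [1, 0, 0, 1, 0, 0, 0],
    [1, 0, 0, 1.2, 0, 0, 0],
    [1, 0, 0, 1.3, 0, 0, 0],
    [1, 0, 0, 1.4, 0, 0, 0],
    [1, 0, 0, 1.4, 0, 0, 0],
    [1, 0, 0, 1.4, 0, 0, 0],
  ],
)

```text
clock: 19.57
ee_pos: [0.3966, 0.3772, 0.0202]
eef_rot: [-180.0, 0.0, 172.8]
wrist_force: [0.1, 0.2, -1.7]
opening: 0.148
grip_force: 59.8
```

```bash
python3 st.py|grep -E "pos|force|mom|open|rot|q6"
```

```text
ee_pos [0.3966 0.3772 0.0202]
eef_rot [-1.799981e+02  1.800000e-03  1.728144e+02]
wrist_force [ 0.0533  0.2167 -1.6733]
moment [ 0.0615  0.2097 -0.0053]
opening 0.1482702862785964
grip_force 59.77868378162384
q6 -157.14023286630405
```

Emit:
play_rows(
  increments=[
    [1, 0, 0, 0.1, 0, 0, 0],
    [1, 0, 0, 0.2, 0, 0, 0],
    [1, 0, 0, 0.3, 0, 0, 0],
    [1, 0, 0, 0.4, 0, 0, 0],
    [1, 0, 0, 0.5, 0, 0, 0],
    [1, 0, 0, 0.6, 0, 0, 0],
    [1, 0, 0, 0.7, 0, 0, 0],
    [1, 0, 0, 0.7, 0, 0, 0],
    [1, 0, 0, 0.7, 0, 0, 0],
    [1, 0, 0, 0.7, 0, 0, 0],
  ],
)

```text
clock: 20.4
ee_pos: [0.3965, 0.3772, 0.014]
eef_rot: [180.0, 0.0, 172.8]
wrist_force: [-2.9, -1.6, 6.2]
opening: 0.15
grip_force: 61.1
```

```bash
python3 st.py|grep -E "pos|force|mom|open|rot|q6"
```

```text
ee_pos [0.3965 0.3772 0.014 ]
eef_rot [1.799891e+02 1.640000e-02 1.728305e+02]
wrist_force [-2.9203 -1.5656  6.1637]
moment [-0.7418  1.2499 -0.0328]
opening 0.14997237873798017
grip_force 61.07262969017029
q6 -157.14120883134376
```

The plate rests on the tray floor (+8 N against its hanging weight). Release, then rise.

Emit:
play_rows(
  increments=[
    [0.85, 0, 0, 0, 0, 0, 0],
    [0.75, 0, 0, 0, 0, 0, 0],
    [0.65, 0, 0, 0, 0, 0, 0],
    [0.6, 0, 0, 0, 0, 0, 0],
    [0.6, 0, 0, 0, 0, 0, 0],
    [0.6, 0, 0, -0.5, 0, 0, 0],
    [0.6, 0, 0, -2, 0, 0, 0],
    [0.6, 0, 0, -4, 0, 0, 0],
    [0.6, 0, 0, -7, 0, 0, 0],
    [0.6, 0, 0, -10, 0, 0, 0],
  ],
)

```text
clock: 21.23
ee_pos: [0.3963, 0.3767, 0.1141]
eef_rot: [-179.9, -0.0, 172.8]
wrist_force: [0.9, 0.7, 0.6]
opening: 0.399
grip_force: 0.0
```

Emit:
play_rows(
  increments=[
    [0.6, 2, -2, -2, 0, 0, 0],
    [0.6, 4, -5, -4, 0, 0, 0],
    [0.6, 6, -8, -6, 0, 0, 0],
    [0.6, 8, -11, -8, 0, 0, 0],
    [0.6, 10, -14, -9, 0, 0, 0],
    [0.6, 10, -17, -9, 0, 0, 0],
    [0.6, 10, -20, -9, 0, 0, 0],
    [0.6, 10, -22, -9, 0, 0, 0],
    [0.6, 10, -22, -9, 0, 0, 0],
    [0.6, 10, -22, -9, 0, 0, 0],
  ],
)

```text
clock: 22.07
ee_pos: [0.2698, 0.1709, 0.2039]
eef_rot: [179.9, 0.1, 172.8]
wrist_force: [0.4, -0.2, 0.1]
opening: 0.399
grip_force: 0.0
```

```bash
python3 st.py|grep -E "clock|pos|force|open";python3 - <<'E'
from rig import *
from h import *
c=snapshot("scene");t=snapshot("top")
cv2.imwrite("pics/end.png",np.hstack([c["frame"][100:400,240:640],t["frame"][130:430,100:500]])[:,:,::-1])
E
```

```text
clock 22.0667
ee_pos [0.2698 0.1709 0.2039]
wrist_force [ 0.3627 -0.17    0.0705]
opening 0.3985219477993118
grip_force 0.0
```

View pics/end.png

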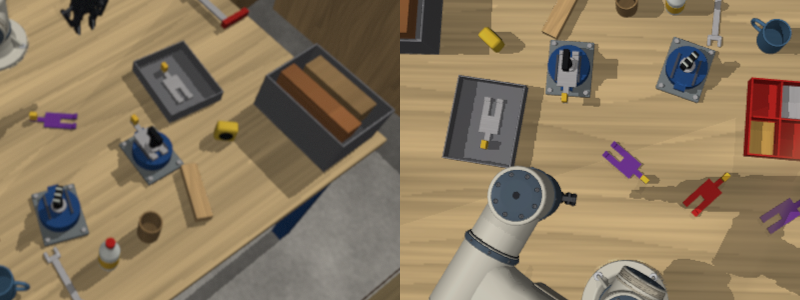

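The plate lies flat in the tray (left pane (175,85), right pane (490,122)), the right-hand unit and bystanders are unmoved, and the arm is clear.

```bash
python3 -c "
from rig import *
print(job_done())"
```

```text
the job is handed in; nothing more can be done
None
```

I turned the notched knob clockwise to its stop (about 0.4 N m, below the 0.8 N m limit), drew its plate straight out with readings of about 5 N, and set it flat in the grey tray. I left everything else alone and handed the job in at 22 s; no verdict came back.

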